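# Open the crate's combination lock and hold it up for its photo

## Task

Turn the dial of the blue combination lock on the picture crate clockwise, past its first click, until it clicks into the second notch with its white pointer at the red mark, then pull the shackle fully open and lift the lock off its staple. Finish while holding the lock still with its dial facing up and its shackle open, over the middle of the green photo mat and at least 15 cm above it: do not put it down or let go. Leave the other things on the bench and on the crate where they are.

Things in the scene. Friction and masses are not known exactly. Their poses are not given: they have to be found in the camera images.
- lock: blue padlock, body 60 (x) x 58 (y) x 36 (z) mm, 0.35 to 0.6 kg in all, lying on its back, dial up, in a pocket on the crate. Origin: centre of its underside; z up through the dial, -x towards the shackle, which sticks out level from the face at x = -30 mm. The red mark is on its top at x = -25 mm, nearest the shackle. Best lifted by its two plain sides, 58 mm apart along y
- pocket (a point): centre of the floor of the steel pocket in which the lock sits loose, 1.5 mm play all round; 74 mm above the table; axes as the crate. The pocket's rim, 4 mm thick and 10 mm high, surrounds the lock on all four sides and keeps it from turning; above the rim the lock's sides are bare for 26 mm
- staple (a point): middle of the top of the fixed steel staple, 33 mm above the pocket's floor, 22 mm wide along y and 4 mm thick along x. One shackle leg (the lock's y = +22 mm) runs through it. It stands 2 to 6 mm in front of the lock's x = -30 mm face. With the shackle fully open that leg is out of the staple and the lock lifts straight up
- knob_grip (a point): middle of the dial's grey grip bar, on the dial's axis, 48.5 mm above the lock's underside. Bar 36 mm long, 12 mm thick, 15 mm high (41 to 56 mm above the underside), on a black disc 43 mm across and 5 mm high. The point turns with the dial: its -y runs along the bar to the end with the white pointer stripe, x across the bar's thickness, z up
- dial (a joint): dial angle, rad, growing clockwise seen from above. At 0 the pointer points to the lock's -y, at 1.57 to its -x, at the red mark. Starts at 0.05 to 0.45. Sprung notches click at 0.97 (first, does not open) and 1.57 (opens, good to about 0.1); the humps beside each notch take about 0.15 Nm; stops at -0.15 and 2.3. It stays where left or slips into a notch beside it
- bow (a point): middle of the shackle's bow: level round steel bar, 8 mm diameter, straight for 44 mm along the lock's y, 20 mm above the lock's underside (24 mm above the crate's lid), 80 mm from the lock's origin towards -x when shut. 36 mm clear between the legs, about 40 mm between the bow and the pocket's rim. Axes as lock
- shackle (a joint): how far the shackle is pulled out along the lock's -x, m: 0 shut, 0.026 fully open at its stop. It moves only with the dial in its opening notch; it takes 2 to 4 N to slide and stays where it is left
- crate: shallow wooden crate fixed to the table, 300 (x) x 260 (y) x 70 (z) mm, with white tape bands; origin under its centre. The lock's pocket is in the middle of its lid, and the lock's axes at the start are the crate's (as the world's at yaw 0, the shackle then pointing to the robot)
- mat: green photo mat with a white cross, 150 x 150 x 3 mm, fixed flat on the table right of the crate, origin at its centre, underside
- tape_green: green tape roll standing flat on the table, ring 104 mm across, 48 mm high; leave it where it is
- hammer: hammer lying on the table to the right of the mat; leave it where it is
- glue: white bottle with orange cap, 60 mm across, 160 mm high, standing on the table, right of the crate; leave it where it is
- screwdriver: screwdriver lying on the table left of the crate; leave it where it is
- tin: small tin with a red band, 70 mm across, 60 mm high, standing on the table left of the crate; leave it where it is
- tape_small: small red tape roll lying flat on the crate's lid behind the lock, ring 52 mm across, 18 mm high; leave it where it is
- wedge: small wooden block 50 x 30 x 15 mm lying on the crate's lid behind the lock; leave it where it is
Things that resemble listed ones, but are neither listed nor needed, are in the scene too. Leave any pink or purple look-alike of the lock alone.

How it is judged:
By the outcome, as a careful person would: the job done as asked, in the order asked, and still so for the second after the job is handed in, while the arm keeps its last pose, push and grip.
It also fails if it takes over 67 s, if anything falls off the work surface, if the arm or the gripper's body presses on something with over 40 N, if the wrist force passes 120 N, or if a joint passes its speed limit or range.

## Robot

A 6-joint arm with a two-finger parallel gripper is mounted at the origin on the work surface. World frame = base frame: x ahead of the robot, y to its left, z up, the work surface at z = 0. Lengths are in m, angles in degrees, forces in N, time in s.
With the tool pointing down it reaches from about 0.4 to 0.825 m from the base axis. Payload 7 kg.
Tool frame: the origin (TCP) lies on the centre line of the jaws, within the pads' length; the fingertips stand 14 mm ahead of it and the grasp point (between the pads) lies 5 mm behind it; z points along the fingers, x is the direction in which the jaws open and shut, and the axes are right-handed (so a half turn about z gives the same grasp; the last joint's range is limited). The gripper opens to 88 mm and grips with 3 to 60 N. Pads are 19 mm wide; open, the fingers measure 130 mm over their backs; the gripper's body (78 mm by 193 mm) begins 47 mm behind the grasp point.
Start: joints at [-48.466, 20.546, 0.682, 0, -70.136, -16.507], TCP at [0.286, -0.612, 0.241] pointing down, gripper open.
Joint ranges: [-176.03, 176.03], [-82.01, 121.73], [-58.28, 71.71], [-173.87, 95.51], [-174.79, -0.11], [-173.66, 173.66]. Speed limits (degrees/s): [136.94, 136.94, 172.46, 180, 180, 180].

## Interface

Orientations are given as [roll, pitch, yaw] about the fixed x, y, z axes, in that order (R = Rz(yaw) Ry(pitch) Rx(roll)).
In Python, from plant import * gives the robot as it stands.
- The arm moves only by the shell command python3 -m handwheel 'ROWS' [OPENING]. ROWS is JSON, a list of rows, each a list of 2 entries, a list of its own where there are three numbers: the shift along the tool's x, y, z each as a share of 0.2 m, from -1 to 1, then the turn, a rotation vector about the tool's x, y, z each as a share of 360 degrees, from -1 to 1. In form: [[[tx, ty, tz], [ax, ay, az]], ...]. A call has 1 to 5 rows; each row is the pose to reach, as a shift and turn from the pose commanded when the call began, along the tool's axes at that moment, turning the shorter way round; what a row does not reach only later rows make up. A row lasts 1/12 s, in which the tool goes at most 41.7 mm and 7.16 degrees, less where a joint would pass 70% of its speed; a pose out of reach is approached as far as the arm can. A call with a number of a shift or a turn outside -1 to 1 is refused whole. A call with a gripper value outside its range is refused whole. OPENING is the closure, from -1 (fully open) to 1 (shut), set as the call begins (- or left out, the last holds). The fingers move at their own pace and stop on an object; the grip force is fixed at half the most. Time passes only in rows, so rows that repeat a pose let the fingers close. It gives the time, the measured TCP pose, the force and the opening at its end, in the units of the state.
- get_obs(): the state, without advancing time (a new reading comes with each control period).
- snapshot(name): name is "side" or "top"; returns a dict with "color" (384x512x3 uint8, red, green, blue), "z_map" (384x512 float32, m along the optical axis (not along the pixel's ray), 0 where there is no reading), "intrinsics" (3x3 intrinsics, pixels), "rvec" (rotation vector, rad) and "tvec" (3), from world to camera coordinates, as OpenCV has them. Camera axes: x right, y down, z forward; pixel columns grow to the right and rows downward; lengths in m; the calibration is good to about 2 mm. A picture is of the moment at which its call begins.
- close_job(): hands the job in, once; it reports no verdict.
The state is a dict: "clock": time; "joint_pos": joint angles; "qvel": joint speeds; "tau": joint torques, N m; "tool_pos": TCP position; "orientation": TCP orientation; "force": force on the tool from outside, world axes, zero at the start; "moment": the same for the moment, N m; "opening": finger opening in m.
Only numpy, scipy, OpenCV 4.12 (cv2) and the standard library are available. Lean on these libraries where they do the work, as an engineer would, in place of code of your own. Each camera call takes 0.05 s, during which the arm holds its last target. There are 200 camera calls.

## Working session

There is one attempt and no reset: what is moved stays moved. The work goes in short steps, Python scripts to look and compute and a shell command to move; the robot and the scene stay as the last step left them, time stands still between calls to the robot, and variables do not carry over. Pictures are saved under pics/ and viewed, about 8 in all and at most 12, crops included, and the job is handed in when it is done.

```bash
mkdir -p pics; cat > h.py <<'E'
from plant import *
import numpy as np, cv2
from scipy.spatial.transform import Rotation as R
def snap(n,fn=None):
    s=snapshot(n)
    if fn: cv2.imwrite('pics/'+fn,s['color'][:,:,::-1])
    return s
def cam(s):
    Rm=cv2.Rodrigues(np.array(s['rvec'],float))[0]; return Rm,np.array(s['tvec'],float).ravel(),np.array(s['intrinsics'])
def onplane(s,uv,z):
    Rm,t,K=cam(s); uv=np.atleast_2d(uv).astype(float)
    d=(Rm.T@np.linalg.inv(K)@np.c_[uv,np.ones(len(uv))].T).T; c=-Rm.T@t
    return c+d*((z-c[2])/d[:,2])[:,None]
def cloud(s):
    Rm,t,K=cam(s); z=s['z_map']; v,u=np.indices(z.shape)
    p=np.stack([(u-K[0,2])/K[0,0]*z,(v-K[1,2])/K[1,1]*z,z],-1)
    P=(p-t)@Rm; P[z==0]=np.nan; return P
def proj(s,P):
    Rm,t,K=cam(s); return cv2.projectPoints(np.atleast_2d(P).astype(float),Rm,t,K.astype(float),None)[0][:,0]
def step(target,rpy):
    "shift/turn shares from the current measured pose"
    o=get_obs(); T=R.from_euler('xyz',o['orientation'],degrees=True); G=R.from_euler('xyz',rpy,degrees=True)
    return np.round(T.inv().apply(np.array(target)-o['tool_pos'])/.2,4),np.round((T.inv()*G).as_rotvec(degrees=True)/360,4)
E
python3 - <<'E'
from h import *
print(get_obs())
for n in('top','side'):
    s=snap(n,n+'0.png'); Rm,t,K=cam(s); print(n,-Rm.T@t,K[0,0],Rm[2])
E
```

```text
{'clock': 0.0, 'joint_pos': array([-4.84650862e+01,  2.05920909e+01,  6.33750872e-01, -1.93010599e-02,
       -7.01343097e+01, -1.65085404e+01]), 'qvel': array([-0.10121331,  0.15431529, -0.05645945,  0.04174595, -0.07471381,
        0.04179864]), 'tau': array([ 1.76365966e-04, -5.82722747e+01,  2.93052703e+01,  6.99711934e+00,
        6.84271901e-03, -1.30273766e-04]), 'tool_pos': array([ 0.28534953, -0.61121707,  0.23961765]), 'orientation': array([-1.79991067e+02, -9.39866216e-02,  1.15019793e+02]), 'force': array([ 0.20760697, -0.46096321, -0.69791795]), 'moment': array([ 0.02005122, -0.0647935 ,  0.02161214]), 'opening': 0.08788394619227437}
top [ 0.30966278 -0.02813341  1.69297506] 443.77482862928633 [ 0.14119769 -0.01824153 -0.98981334]
side [0.38162133 0.81469362 0.62850367] 347.4058242657552 [ 0.15878165 -0.83404039 -0.52836069]
```

View pics/top0.png

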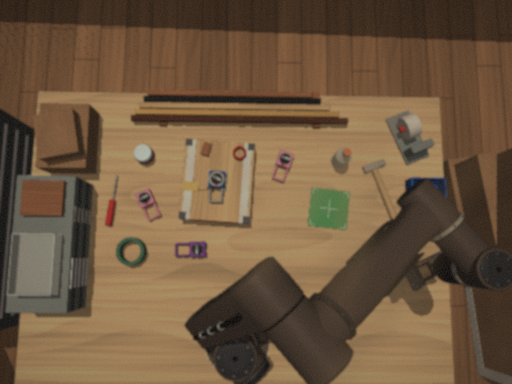

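View pics/side0.png

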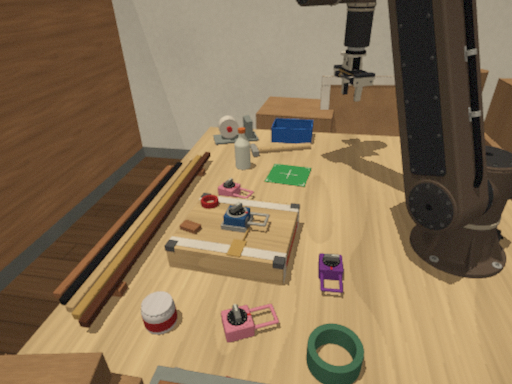

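The top view shows the blue lock at about (217,181) on the crate, the mat at (329,208), and pink and purple look-alikes off the crate. The side view shows the lock at (237,215). Next I'll measure crate yaw, lock, knob and mat.

```bash
cat > m.py <<'E'
from h import *
A={n:snap(n) for n in('top','side')}
for n,s in A.items():
    P=cloud(s); hsv=cv2.cvtColor(s['color'],cv2.COLOR_RGB2HSV)
    if n=='top':
        g=cv2.inRange(hsv,(45,80,50),(85,255,255)); g[:,:280]=0
        v,u=np.nonzero(g); (c,sz,a)=cv2.minAreaRect(np.c_[u,v].astype(np.float32)); print('mat',onplane(s,[c],.003)[0],sz)
    # crate lid: points at z .06-.078 
    m=(P[...,2]>.06)&(P[...,2]<.078)&(abs(P[...,0]-.6)<.3)&(abs(P[...,1]-.05)<.25)
    nl,L,st,ce=cv2.connectedComponentsWithStats(m.astype(np.uint8)); k=1+np.argmax(st[1:,4]); q=P[L==k]
    r=cv2.minAreaRect(q[:,:2].astype(np.float32)); print(n,'crate rect',r, np.median(q[:,2]))
    b=cv2.inRange(hsv,(100,90,40),(125,255,255))>0
    b&=(abs(P[...,0]-r[0][0])<.1)&(abs(P[...,1]-r[0][1])<.1)
    q=P[b]; print(n,'blue',len(q),np.nanmedian(q,0),np.nanmin(q,0),np.nanmax(q,0), cv2.minAreaRect(q[:,:2].astype(np.float32)))
    k=(P[...,2]>.118)&(abs(P[...,0]-r[0][0])<.1)&(abs(P[...,1]-r[0][1])<.1); q=P[k]; print('knob',len(q),np.mean(q,0) if len(q) else '', q[:,2].max() if len(q) else '')
    if len(q)>3: print(cv2.minAreaRect(q[:,:2].astype(np.float32)))
s=A['top'];cv2.imwrite('pics/topc.png',cv2.resize(s['color'][135:230,170:265,::-1],None,fx=6,fy=6,interpolation=cv2.INTER_CUBIC))
s=A['side'];cv2.imwrite('pics/sidec.png',cv2.resize(s['color'][190:240,200:290,::-1],None,fx=8,fy=8,interpolation=cv2.INTER_CUBIC))
E
python3 m.py
```

```text
mat [ 0.49443996 -0.34490372  0.003     ] (36.33197784423828, 36.88413619995117)
top crate rect ((0.5897040367126465, 0.07917764037847519), (0.2607315182685852, 0.3027893602848053), 86.42573547363281) 0.0694750365919102
top blue 4 [0.56322125 0.05884905 0.10747044] [0.55875148 0.05557641 0.10491788] [0.56392183 0.10228189 0.11420367] ((0.5608465671539307, 0.07887177169322968), (0.005100722424685955, 0.04671730473637581), 1.2891764640808105)
knob 52 [0.58835281 0.07837256 0.12569578] 0.13703993246435944
((0.587192177772522, 0.07900257408618927), (0.036247193813323975, 0.040615372359752655), 63.848388671875)
side crate rect ((0.5895346403121948, 0.0826212465763092), (0.26343587040901184, 0.3014669120311737), 86.58837127685547) 0.06982430794611746
side blue 204 [0.58429496 0.10970972 0.10164455] [0.55804303 0.05924214 0.08470103] [0.61648418 0.11670596 0.11114094] ((0.5872697830200195, 0.08715826272964478), (0.05706794932484627, 0.05692219361662865), 87.92098236083984)
knob 76 [0.58834996 0.08540006 0.12632342] 0.13173643912657498
((0.5885011553764343, 0.08295261859893799), (0.03901403397321701, 0.013489431701600552), 63.53860855102539)
```

View pics/topc.png

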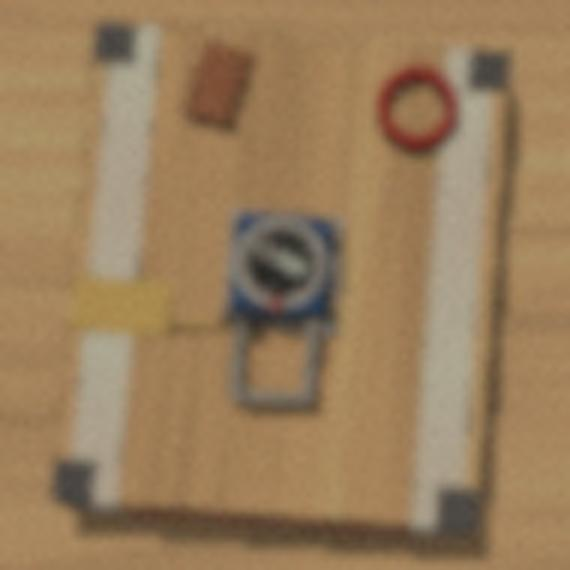

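View pics/sidec.png

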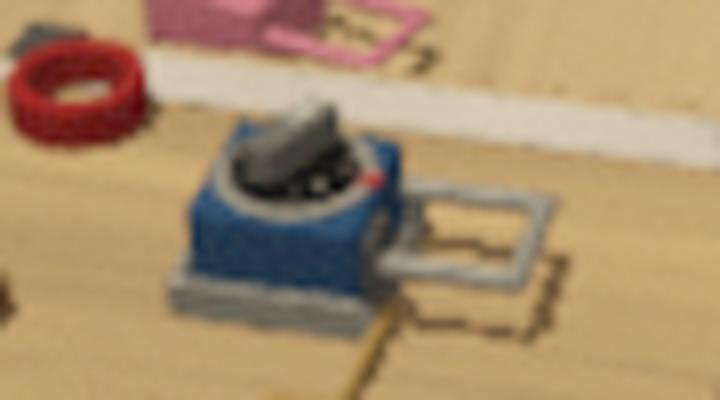

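The pointer end is the lower right one (top crop about (305,270)), and the bar axis gives a dial angle of about 0.40. The crate yaw is about -3.5°, and the lock is near (0.589, 0.081). I'll move above the dial.

```bash
python3 -c "
from h import *
print(step([.589,.081,.24],[180,0,153.5]))
print(step([.589,.081,.24],[180,0,115]))"
```

```text
(array([2.4948e+00, 2.8398e+00, 2.2000e-03]), array([ 0.    , -0.0002, -0.1069]))
(array([2.4948e+00, 2.8398e+00, 2.2000e-03]), array([-0.    , -0.0002,  0.0001]))
```

```bash
W="python3 -m handwheel"
python3 -m handwheel '[[[0.62,0.71,0],[0,0,0]],[[0.62,0.71,0],[0,0,0]],[[0.62,0.71,0],[0,0,0]],[[0.62,0.71,0],[0,0,0]],[[0.62,0.71,0],[0,0,0]]]' -1
python3 -m handwheel '[[[0.62,0.71,0],[0,0,0]],[[0.62,0.71,0],[0,0,0]],[[0.62,0.71,0],[0,0,0]],[[0.62,0.71,0],[0,0,0]],[[0.62,0.71,0],[0,0,0]]]'
python3 -m handwheel '[[[0.62,0.71,0],[0,0,0]],[[0.62,0.71,0],[0,0,0]],[[0.62,0.71,0],[0,0,0]],[[0.62,0.71,0],[0,0,0]],[[0.62,0.71,0],[0,0,0]]]'
python3 -m handwheel '[[[0.6,0.7,0],[0,0,-0.08]],[[0.6,0.7,0],[0,0,-0.08]],[[0.6,0.7,0],[0,0,-0.08]],[[0.6,0.7,0],[0,0,-0.08]],[[0.6,0.7,0],[0,0,-0.08]]]'
python3 -c "
from h import *
print(step([.589,.081,.18],[180,0,153.5]))"
```

```text
clock: 0.62
tool_pos: [0.3625, -0.436, 0.2406]
orientation: [180.0, -0.0, 115.1]
force: [-0.4, -0.5, 0.0]
opening: 0.0878
clock: 1.03
tool_pos: [0.4389, -0.2636, 0.2408]
orientation: [179.9, 0.0, 115.1]
force: [-0.6, 0.0, -0.4]
opening: 0.0879
clock: 1.45
tool_pos: [0.5154, -0.091, 0.2407]
orientation: [179.9, 0.0, 115.1]
force: [1.2, -0.3, -0.6]
opening: 0.0875
clock: 1.87
tool_pos: [0.5918, 0.0776, 0.2402]
orientation: [180.0, 0.0, 144.4]
force: [0.5, -1.2, 0.7]
opening: 0.0875
(array([0.0212, 0.0054, 0.3008]), array([ 0.0001,  0.    , -0.0253]))
```

```bash
python3 -m handwheel '[[[0.02,0.005,0.3],[0,0,-0.0253]],[[0.02,0.005,0.3],[0,0,-0.0253]],[[0.02,0.005,0.3],[0,0,-0.0253]],[[0.02,0.005,0.3],[0,0,-0.0253]]]' 
python3 -c "
from h import *
s=snap('side');t=snap('top')
a=cv2.resize(s['color'][165:245,180:300,::-1],(720,480),interpolation=cv2.INTER_CUBIC)
cv2.imwrite('pics/s1.png',a)
print(step([.589,.081,.1315],[180,0,153.5]))"
```

```text
clock: 2.2
tool_pos: [0.5872, 0.0764, 0.18]
orientation: [-179.9, -0.1, 152.8]
force: [0.2, -0.2, 0.2]
opening: 0.0873
(array([0.0088, 0.0199, 0.2541]), array([ 0.0002,  0.0003, -0.0019]))
```

View pics/s1.png

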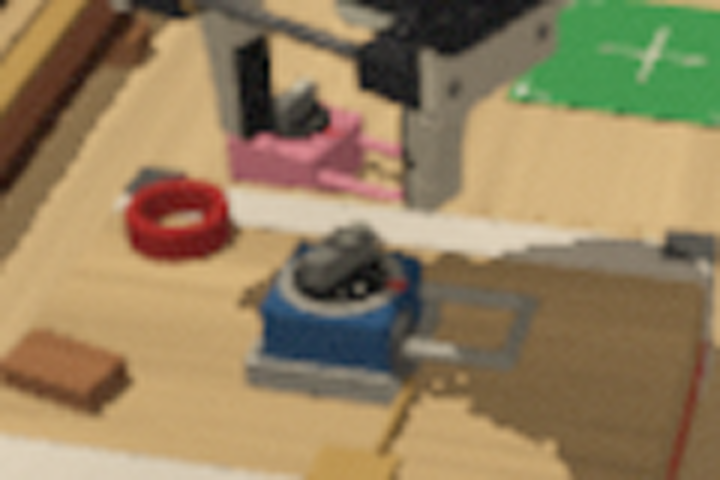

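The fingers straddle the dial, open across the bar. I'll descend and close.

```bash
python3 -m handwheel '[[[0.009,0.02,0.1],[0,0,-0.002]],[[0.009,0.02,0.2],[0,0,-0.002]],[[0.009,0.02,0.252],[0,0,-0.002]],[[0.009,0.02,0.252],[0,0,-0.002]],[[0.009,0.02,0.252],[0,0,-0.002]]]' 
python3 -m handwheel '[[[0,0,0],[0,0,0]],[[0,0,0],[0,0,0]],[[0,0,0],[0,0,0]],[[0,0,0],[0,0,0]],[[0,0,0],[0,0,0]]]' 1
python3 -m handwheel '[[[0,0,0],[0,0,0]],[[0,0,0],[0,0,0]],[[0,0,0],[0,0,0]],[[0,0,0],[0,0,0]],[[0,0,0],[0,0,0]]]'
python3 -m handwheel '[[[0,0,0],[0,0,0]],[[0,0,0],[0,0,0]],[[0,0,0],[0,0,0]],[[0,0,0],[0,0,0]],[[0,0,0],[0,0,0]]]'
python3 -c "
from h import *
print(get_obs()['moment'])"
```

```text
clock: 2.72
tool_pos: [0.5884, 0.0809, 0.1312]
orientation: [180.0, 0.0, 153.6]
force: [0.4, -0.5, -0.2]
opening: 0.0876
clock: 3.13
tool_pos: [0.588, 0.0813, 0.1306]
orientation: [180.0, 0.0, 153.7]
force: [-0.1, -0.6, -0.2]
opening: 0.0601
clock: 3.55
tool_pos: [0.5878, 0.0812, 0.1301]
orientation: [-180.0, -0.0, 153.7]
force: [0.2, -0.5, -0.6]
opening: 0.0261
clock: 3.97
tool_pos: [0.5883, 0.0813, 0.1303]
orientation: [180.0, 0.0, 153.7]
force: [2.9, -0.5, -0.7]
opening: 0.0116
[-0.13712141 -0.93122049 -0.02681677]
```

```bash
python3 -m handwheel '[[[0,0,0],[0,0,0.016]],[[0,0,0],[0,0,0.032]],[[0,0,0],[0,0,0.048]],[[0,0,0],[0,0,0.064]],[[0,0,0],[0,0,0.08]]]'
python3 -c "
from h import *
print(get_obs()['moment'])"
python3 -m handwheel '[[[0,0,0],[0,0,0.014]],[[0,0,0],[0,0,0.028]],[[0,0,0],[0,0,0.042]],[[0,0,0],[0,0,0.056]],[[0,0,0],[0,0,0.07]]]'
python3 -c "
from h import *
print(get_obs()['moment'])"
python3 -m handwheel '[[[0,0,0],[0,0,0.01]],[[0,0,0],[0,0,0.02]],[[0,0,0],[0,0,0.03]],[[0,0,0],[0,0,0.036]],[[0,0,0],[0,0,0.036]]]'
python3 -c "
from h import *
print(get_obs()['moment'])"
```

```text
clock: 4.38
tool_pos: [0.588, 0.0809, 0.1303]
orientation: [180.0, 0.0, 124.6]
force: [2.2, -0.6, -0.8]
opening: 0.0117
[-0.21395655 -0.90301806 -0.07320752]
clock: 4.8
tool_pos: [0.588, 0.0808, 0.1303]
orientation: [180.0, 0.0, 99.4]
force: [2.7, -3.1, -1.0]
opening: 0.0114
[-0.92067526 -0.71709608  0.07258163]
clock: 5.22
tool_pos: [0.5878, 0.081, 0.1302]
orientation: [-180.0, 0.0, 86.6]
force: [1.0, -1.3, 0.1]
opening: 0.0114
[-0.53906599 -0.57570488 -0.085423  ]
```

```bash
python3 -m handwheel '[[[0,0,0],[0,0,0.005]],[[0,0,0],[0,0,0.005]],[[0,0,0],[0,0,0.005]]]'
python3 -c "
from h import *
print(get_obs()['moment'])"
python3 -m handwheel '[[[0,0,0],[0,0,0]],[[0,0,0],[0,0,0]],[[0,0,0],[0,0,0]],[[0,0,0],[0,0,0]],[[0,0,0],[0,0,0]]]' -0.3
python3 -m handwheel '[[[0,0,-0.5],[0,0,0]],[[0,0,-0.5],[0,0,0]],[[0,0,-0.5],[0,0,0]],[[0,0,-0.5],[0,0,0]],[[0,0,-0.5],[0,0,0]]]'
python3 m.py
cp pics/topc.png pics/topc2.png; cp pics/sidec.png pics/sidec2.png
```

```text
clock: 5.47
tool_pos: [0.5878, 0.081, 0.1302]
orientation: [-180.0, 0.0, 85.0]
force: [2.2, -1.5, -0.1]
opening: 0.0116
[-0.77503097 -0.58129659  0.01955981]
clock: 5.88
tool_pos: [0.5877, 0.0813, 0.1301]
orientation: [-180.0, -0.0, 84.9]
force: [-0.2, -0.4, -0.4]
opening: 0.0395
clock: 6.3
tool_pos: [0.5883, 0.0815, 0.2318]
orientation: [179.9, -0.1, 84.9]
force: [0.4, 0.5, -0.7]
opening: 0.0569
mat [ 0.4944613  -0.34469258  0.003     ] (36.22154998779297, 36.88413619995117)
top crate rect ((0.5890714526176453, 0.07904224097728729), (0.2600575387477875, 0.30142319202423096), 86.37516021728516) 0.06960923320339546
top blue 5 [0.55928666 0.06228601 0.11278752] [0.55881919 0.05863638 0.10738937] [0.56278059 0.10586202 0.11427044] ((0.5607998967170715, 0.08224799484014511), (0.04725493863224983, 0.003563233884051442), 89.51702117919922)
knob 3586 [0.56427058 0.09025887 0.56707377] 0.6658110328395194
((0.5747873187065125, 0.08691948652267456), (0.11604146659374237, 0.2227647751569748), 16.12963104248047)
side crate rect ((0.5890847444534302, 0.08207438886165619), (0.2637683153152466, 0.3008332848548889), 86.5221176147461) 0.06983413212184543
side blue 194 [0.58209191 0.11092773 0.10147051] [0.55661335 0.06031437 0.08671387] [0.61400173 0.11615135 0.11148157] ((0.5852886438369751, 0.08660977333784103), (0.055813632905483246, 0.05521314963698387), 86.44104766845703)
knob 6071 [0.58353224 0.11680231 0.41029596] 0.6012977282745414
((0.5895602703094482, 0.08451730012893677), (0.19491051137447357, 0.09477782249450684), 89.70423889160156)
```

View pics/sidec2.png

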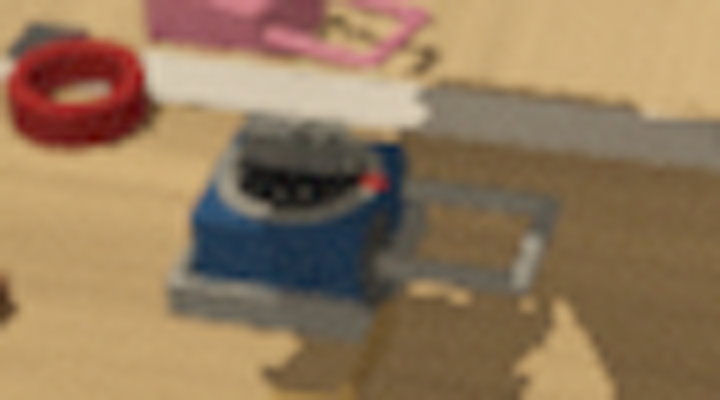

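The bar now points at the red mark (crop about (370,182)). Next I'll check the bow's position by rays and turn the tool to straddle it.

```bash
python3 -m handwheel '[[[0,0,0],[0,0,-0.09]],[[0,0,0],[0,0,-0.09]],[[0,0,0],[0,0,-0.09]],[[0,0,0],[0,0,-0.09]],[[0,0,0],[0,0,-0.09]]]' 0.41
python3 -m handwheel '[[[0,0,0],[0,0,-0.09]],[[0,0,0],[0,0,-0.09]],[[0,0,0],[0,0,-0.09]],[[0,0,0],[0,0,-0.09]],[[0,0,0],[0,0,-0.09]]]'
python3 -m handwheel '[[[0,0,0],[0,0,-0.073]],[[0,0,0],[0,0,-0.073]],[[0,0,0],[0,0,-0.073]],[[0,0,0],[0,0,-0.073]],[[0,0,0],[0,0,-0.073]]]'
python3 -c "
from h import *
s=snap('side')
print(onplane(s,[[200+538/8,190+240/8]],.094))
print(proj(s,[.5086,.0859,.094]),proj(s,[.5885,.081,.110]))
L=R.from_euler('z',-3.5,degrees=True)
for x in (-.08,-.05):
  for y in(-.022,.022): print(x,y,(proj(s,np.array([.5885,.081,.094])+L.apply([x,y,0]))-[200,190])*8)
a=cv2.resize(s['color'][180:240,200:290,::-1],(720,480),interpolation=cv2.INTER_CUBIC)
cv2.imwrite('pics/s2.png',a)
print(step([.5086,.0859,.14],[180,0,176.5]),step([.5086,.0859,.093],[180,0,176.5]))"
```

```text
clock: 6.82
tool_pos: [0.5872, 0.0809, 0.2285]
orientation: [-179.8, -0.0, 117.7]
force: [-0.1, -0.7, -0.2]
opening: 0.0299
clock: 7.23
tool_pos: [0.5872, 0.081, 0.2286]
orientation: [-179.9, -0.1, 150.1]
force: [-0.7, 1.0, -0.2]
opening: 0.0257
clock: 7.65
tool_pos: [0.5872, 0.081, 0.2287]
orientation: [-179.9, -0.1, 176.2]
force: [-1.0, 1.2, -0.4]
opening: 0.0258
[[0.50492657 0.08515478 0.094     ]]
[[265.82045619 220.03549748]] [[236.28653877 211.25724888]]
-0.08 -0.022 [[541.31157656 202.50647456]]
-0.08 0.022 [[510.93173368 279.50764844]]
-0.05 -0.022 [[454.3241726  191.38695498]]
-0.05 0.022 [[420.65222855 267.40185313]]
(array([ 0.3932, -0.0034,  0.4451]), array([-0.0002, -0.0003, -0.0017])) (array([ 0.3928, -0.0031,  0.6801]), array([-0.0002, -0.0003, -0.0017]))
```

View pics/s2.png

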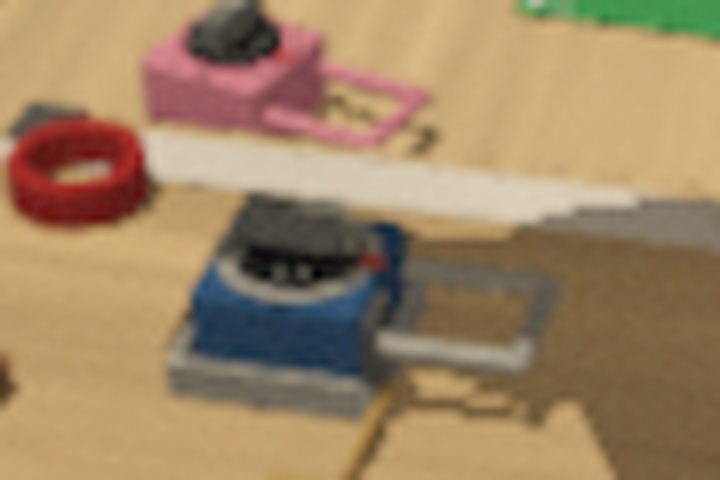

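The bow's outer corners in the crop are (557,275) and (527,368), about 1–3 mm beyond the prediction. I'll use x=0.507.

```bash
python3 -m handwheel '[[[0.2,0,0.2],[0,0,-0.001]],[[0.4,-0.003,0.44],[0,0,-0.001]],[[0.4,-0.003,0.44],[0,0,-0.001]],[[0.4,-0.003,0.44],[0,0,-0.001]],[[0.4,-0.003,0.44],[0,0,-0.001]]]'
python3 -m handwheel '[[[0,0,0.08],[0,0,0]],[[0,0,0.16],[0,0,0]],[[0,0,0.235],[0,0,0]],[[0,0,0.235],[0,0,0]],[[0,0,0.235],[0,0,0]]]'
python3 -m handwheel '[[[0,0,0],[0,0,0]],[[0,0,0],[0,0,0]],[[0,0,0],[0,0,0]],[[0,0,0],[0,0,0]],[[0,0,0],[0,0,0]]]' 1
python3 -c "
from h import *
s=snap('side')
a=cv2.resize(s['color'][180:240,200:290,::-1],(720,480),interpolation=cv2.INTER_CUBIC)
cv2.imwrite('pics/s3.png',a)"
```

```text
clock: 8.12
tool_pos: [0.5058, 0.0855, 0.1405]
orientation: [-179.9, -0.2, 176.2]
force: [0.3, -0.0, 1.0]
opening: 0.0259
clock: 8.53
tool_pos: [0.5088, 0.0863, 0.0953]
orientation: [-180.0, -0.0, 176.3]
force: [0.8, 0.4, 0.6]
opening: 0.0255
clock: 8.95
tool_pos: [0.5077, 0.0862, 0.0957]
orientation: [180.0, -0.0, 176.3]
force: [-3.0, 1.4, 3.3]
opening: 0.0071
```

View pics/s3.png

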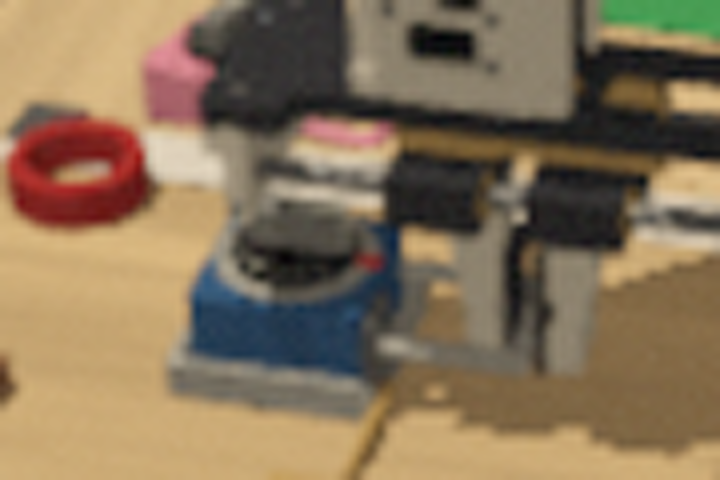

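The fingers hold the bow (opening 7 mm). I'll pull along tool +x.

```bash
python3 -m handwheel '[[[0.02,0,0],[0,0,0]],[[0.04,0,0],[0,0,0]],[[0.06,0,0],[0,0,0]],[[0.06,0,0],[0,0,0]]]'
python3 -m handwheel '[[[0.02,0,0],[0,0,0]],[[0.04,0,0],[0,0,0]],[[0.06,0,0],[0,0,0]],[[0.06,0,0],[0,0,0]]]'
python3 -m handwheel '[[[0.01,0,0],[0,0,0]],[[0.015,0,0],[0,0,0]],[[0.015,0,0],[0,0,0]],[[0.015,0,0],[0,0,0]]]'
```

```text
clock: 9.33
tool_pos: [0.4957, 0.0872, 0.0954]
orientation: [180.0, 0.0, 176.3]
force: [0.5, 1.2, 2.1]
opening: 0.0066
clock: 9.67
tool_pos: [0.4831, 0.0878, 0.0951]
orientation: [180.0, -0.0, 176.3]
force: [-1.0, 0.9, 2.2]
opening: 0.0068
clock: 10.0
tool_pos: [0.4811, 0.088, 0.0952]
orientation: [180.0, -0.0, 176.3]
force: [1.0, 0.2, 1.5]
opening: 0.0067
```

```bash
python3 -m handwheel '[[[0.01,0,0],[0,0,0]],[[0.01,0,0],[0,0,0]],[[0.01,0,0],[0,0,0]]]'
python3 -m handwheel '[[[0.01,0,0],[0,0,0]],[[0.01,0,0],[0,0,0]],[[0.01,0,0],[0,0,0]]]'
python3 -c "
from h import *
s=snap('side')
a=cv2.resize(s['color'][180:240,200:290,::-1],(720,480),interpolation=cv2.INTER_CUBIC)
cv2.imwrite('pics/s4.png',a)"
```

```text
clock: 10.25
tool_pos: [0.4807, 0.0885, 0.0958]
orientation: [180.0, 0.2, 176.4]
force: [6.8, -3.1, -0.3]
opening: 0.007
clock: 10.5
tool_pos: [0.4806, 0.0888, 0.0963]
orientation: [179.9, 0.4, 176.4]
force: [15.2, -5.4, -4.1]
opening: 0.0069
```

The stop is reached: force rose to 15 N with no more travel. I'll unload, release and lift.

```bash
python3 -m handwheel '[[[-0.015,0,0],[0,0,0]],[[-0.015,0,0],[0,0,0]],[[-0.015,0,0],[0,0,0]]]'
python3 -m handwheel '[[[0,0,0],[0,0,0]],[[0,0,0],[0,0,0]],[[0,0,0],[0,0,0]],[[0,0,0],[0,0,0]],[[0,0,0],[0,0,0]]]' 0.4
python3 -m handwheel '[[[0,0,-0.1],[0,0,0]],[[0,0,-0.3],[0,0,0]],[[0,0,-0.5],[0,0,0]],[[0,0,-0.65],[0,0,0]],[[0,0,-0.65],[0,0,0]]]'
python3 -m handwheel '[[[-0.52,0,0],[0,0,0.09]],[[-0.52,0,0],[0,0,0.09]],[[-0.52,0,0],[0,0,0.09]],[[-0.52,0,0],[0,0,0.09]],[[-0.52,0,0],[0,0,0.09]]]' -1
python3 -m handwheel '[[[0,0,0],[0,0,0.09]],[[0,0,0],[0,0,0.09]],[[0,0,0],[0,0,0.09]],[[0,0,0],[0,0,0.09]],[[0,0,0],[0,0,0.09]]]' -1
python3 -m handwheel '[[[0,0,0],[0,0,0.072]],[[0,0,0],[0,0,0.072]],[[0,0,0],[0,0,0.072]],[[0,0,0],[0,0,0.072]],[[0,0,0],[0,0,0.072]]]' -1
python3 -c "
from h import *
s=snap('side')
P=cloud(s); m=(P[...,2]>.085)&(P[...,2]<.112)&(abs(P[...,0]-.55)<.12)&(abs(P[...,1]-.083)<.05)
hsv=cv2.cvtColor(s['color'],cv2.COLOR_RGB2HSV); b=cv2.inRange(hsv,(100,90,40),(125,255,255))>0
print('blue',np.nanmin(P[m&b],0),np.nanmax(P[m&b],0),'all minx',np.nanpercentile(P[m],[1,99],axis=0))
a=cv2.resize(s['color'][180:240,200:290,::-1],(720,480),interpolation=cv2.INTER_CUBIC)
cv2.imwrite('pics/s5.png',a)
print(step([.5815,.0815,.102],[180,0,86.5]))"
```

```text
clock: 10.8
tool_pos: [0.4808, 0.0882, 0.0954]
orientation: [180.0, 0.1, 176.3]
force: [5.1, -1.2, 0.5]
opening: 0.0068
clock: 11.22
tool_pos: [0.4794, 0.0878, 0.0949]
orientation: [-180.0, -0.1, 176.3]
force: [0.2, 0.6, -0.8]
opening: 0.0257
clock: 11.63
tool_pos: [0.4828, 0.089, 0.2317]
orientation: [179.8, 0.5, 176.4]
force: [1.1, 0.1, 0.2]
opening: 0.0264
clock: 12.05
tool_pos: [0.5844, 0.081, 0.2237]
orientation: [-179.9, -0.1, 143.5]
force: [-1.0, 0.5, -0.1]
opening: 0.0541
clock: 12.47
tool_pos: [0.5834, 0.0813, 0.2247]
orientation: [-179.9, -0.0, 111.1]
force: [-0.4, -0.2, 0.7]
opening: 0.0852
clock: 12.88
tool_pos: [0.5834, 0.0813, 0.2247]
orientation: [-179.9, 0.0, 85.4]
force: [0.2, -0.5, -0.1]
opening: 0.0879
blue [0.55701538 0.05887912 0.08651456] [0.61479024 0.11609184 0.11160618] all minx [[0.47879468 0.06127503 0.08564422]
 [0.61737287 0.11603696 0.11150365]]
(array([ 4.000e-04, -9.500e-03,  6.139e-01]), array([-0.0001,  0.    , -0.0022]))
```

View pics/s5.png

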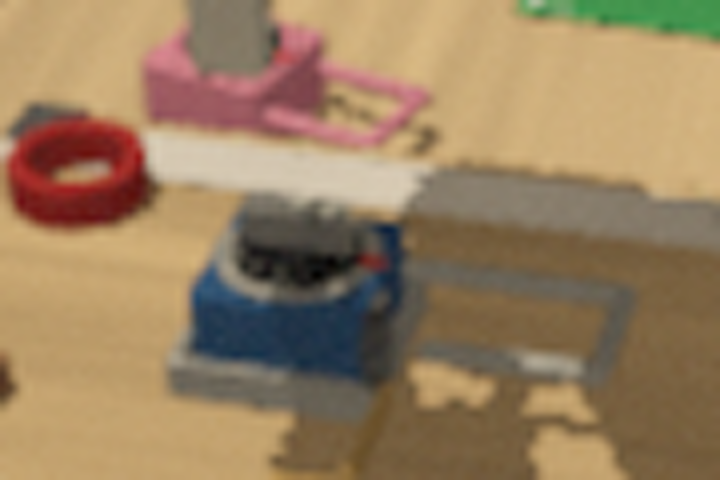

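The shackle is clearly open: the bow is at crop (610,340), and the near leg has left the body. I'll descend over the plain sides and grip.

```bash
python3 -m handwheel '[[[0,-0.01,0.15],[0,0,-0.0022]],[[0,-0.01,0.3],[0,0,-0.0022]],[[0,-0.01,0.42],[0,0,-0.0022]],[[0,-0.01,0.42],[0,0,-0.0022]],[[0,-0.01,0.42],[0,0,-0.0022]]]'
python3 -m handwheel '[[[0,0,0.06],[0,0,0]],[[0,0,0.12],[0,0,0]],[[0,0,0.18],[0,0,0]],[[0,0,0.195],[0,0,0]],[[0,0,0.195],[0,0,0]]]'
python3 -m handwheel '[[[0,0,0],[0,0,0]],[[0,0,0],[0,0,0]],[[0,0,0],[0,0,0]],[[0,0,0],[0,0,0]],[[0,0,0],[0,0,0]]]' 1
python3 -m handwheel '[[[0,0,0],[0,0,0]],[[0,0,0],[0,0,0]],[[0,0,0],[0,0,0]],[[0,0,0],[0,0,0]],[[0,0,0],[0,0,0]]]'
```

```text
clock: 13.35
tool_pos: [0.5812, 0.0811, 0.1404]
orientation: [-179.9, 0.1, 86.5]
force: [-0.3, 0.1, 1.6]
opening: 0.0875
clock: 13.77
tool_pos: [0.5823, 0.0817, 0.1031]
orientation: [180.0, -0.0, 86.5]
force: [0.1, 0.2, -0.2]
opening: 0.0876
clock: 14.18
tool_pos: [0.582, 0.0815, 0.1026]
orientation: [180.0, -0.0, 86.4]
force: [0.4, -0.8, 0.1]
opening: 0.0597
clock: 14.6
tool_pos: [0.582, 0.0814, 0.1026]
orientation: [180.0, 0.0, 86.4]
force: [-1.1, -0.0, 4.7]
opening: 0.0578
```

Gripped at 58 mm. I'll lift slowly, straight up.

```bash
python3 -m handwheel '[[[0,0,-0.02],[0,0,0]],[[0,0,-0.04],[0,0,0]],[[0,0,-0.06],[0,0,0]],[[0,0,-0.08],[0,0,0]],[[0,0,-0.1],[0,0,0]]]'
python3 -m handwheel '[[[0,0,-0.04],[0,0,0]],[[0,0,-0.08],[0,0,0]],[[0,0,-0.12],[0,0,0]],[[0,0,-0.16],[0,0,0]],[[0,0,-0.2],[0,0,0]]]'
python3 -m handwheel '[[[0,0,-0.08],[0,0,0]],[[0,0,-0.16],[0,0,0]],[[0,0,-0.24],[0,0,0]],[[0,0,-0.32],[0,0,0]],[[0,0,-0.4],[0,0,0]]]'
python3 -c "
from h import *
s=snap('side')
a=cv2.resize(s['color'][120:280,160:360,::-1],(750,600),interpolation=cv2.INTER_CUBIC)
cv2.imwrite('pics/s6.png',a)
print(step([.4905,-.344,.25],[180,0,86.5]))"
```

```text
clock: 15.02
tool_pos: [0.5817, 0.0815, 0.1222]
orientation: [-180.0, 0.0, 86.4]
force: [2.4, 0.0, -6.9]
opening: 0.0578
clock: 15.43
tool_pos: [0.5814, 0.0814, 0.1632]
orientation: [-180.0, -0.0, 86.4]
force: [0.3, -0.3, -5.7]
opening: 0.0575
clock: 15.85
tool_pos: [0.5813, 0.0814, 0.2435]
orientation: [-180.0, -0.0, 86.4]
force: [0.0, 0.6, -4.5]
opening: 0.0579
(array([-2.1524, -0.3291, -0.018 ]), array([ 0.0007, -0.0002, -0.0002]))
```

View pics/s6.png

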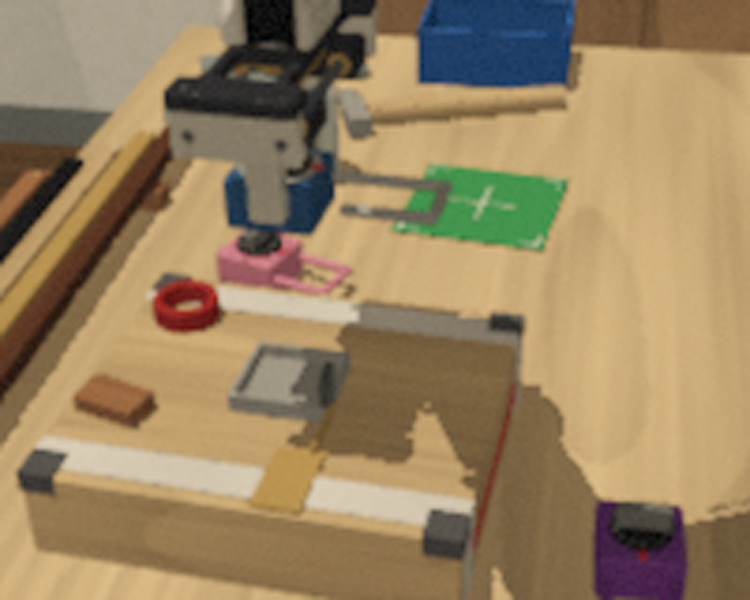

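The lock hangs level, dial up and shackle open, and the pocket and staple are empty. Now I'll carry it over the mat.

```bash
python3 -m handwheel '[[[-0.06,-0.01,-0.02],[0,0,0]],[[-0.16,-0.025,-0.04],[0,0,0]],[[-0.27,-0.04,-0.05],[0,0,0]],[[-0.38,-0.06,-0.05],[0,0,0]],[[-0.5,-0.077,-0.05],[0,0,0]]]'
python3 -m handwheel '[[[-0.12,-0.018,0],[0,0,0]],[[-0.24,-0.037,0],[0,0,0]],[[-0.36,-0.055,0],[0,0,0]],[[-0.48,-0.073,0],[0,0,0]],[[-0.6,-0.092,0],[0,0,0]]]'
python3 -m handwheel '[[[-0.12,-0.018,0],[0,0,0]],[[-0.24,-0.037,0],[0,0,0]],[[-0.36,-0.055,0],[0,0,0]],[[-0.48,-0.073,0],[0,0,0]],[[-0.58,-0.09,0],[0,0,0]]]'
python3 -m handwheel '[[[-0.1,-0.015,0],[0,0,0]],[[-0.2,-0.03,0],[0,0,0]],[[-0.3,-0.045,0],[0,0,0]],[[-0.38,-0.06,0],[0,0,0]],[[-0.42,-0.065,0],[0,0,0]]]'
python3 -c "
from h import *
print(step([.4905,-.344,.253],[180,0,86.5]))"
```

```text
clock: 16.32
tool_pos: [0.5591, -0.0184, 0.2517]
orientation: [-179.9, -0.0, 86.4]
force: [-0.2, -0.3, -5.0]
opening: 0.0578
clock: 16.73
tool_pos: [0.533, -0.1373, 0.2516]
orientation: [-179.9, -0.0, 86.4]
force: [0.4, 0.1, -4.2]
opening: 0.0574
clock: 17.15
tool_pos: [0.5077, -0.2521, 0.2515]
orientation: [-179.9, -0.0, 86.4]
force: [0.5, -0.6, -5.2]
opening: 0.0577
clock: 17.57
tool_pos: [0.4893, -0.3352, 0.2513]
orientation: [-179.9, -0.0, 86.3]
force: [0.4, 0.2, -5.0]
opening: 0.0576
(array([-0.0435,  0.0089, -0.0083]), array([-0.0003, -0.0001, -0.0005]))
```

```bash
python3 -m handwheel '[[[-0.02,0.004,-0.01],[0,0,0]],[[-0.04,0.008,-0.02],[0,0,0]],[[-0.04,0.008,-0.02],[0,0,0]],[[-0.04,0.008,-0.02],[0,0,0]],[[-0.04,0.008,-0.02],[0,0,0]]]'
python3 -m handwheel '[[[0,0,0],[0,0,0]],[[0,0,0],[0,0,0]],[[0,0,0],[0,0,0]],[[0,0,0],[0,0,0]],[[0,0,0],[0,0,0]]]'
python3 -c "
from h import *
s=snap('side'); P=cloud(s)
hsv=cv2.cvtColor(s['color'],cv2.COLOR_RGB2HSV); b=cv2.inRange(hsv,(100,90,40),(125,255,255))>0
b&=(abs(P[...,0]-.49)<.09)&(abs(P[...,1]+.344)<.09)&(P[...,2]>.15)
print(b.sum(),np.nanmin(P[b],0),np.nanmax(P[b],0))
a=cv2.resize(s['color'][90:250,180:380,::-1],(750,600),interpolation=cv2.INTER_CUBIC)
cv2.imwrite('pics/s7.png',a)
print(get_obs()['tool_pos'],get_obs()['qvel'])"
```

```text
clock: 17.98
tool_pos: [0.4921, -0.341, 0.2562]
orientation: [180.0, -0.0, 86.4]
force: [-0.7, 0.1, -5.6]
opening: 0.0576
clock: 18.4
tool_pos: [0.4919, -0.3416, 0.2562]
orientation: [180.0, -0.0, 86.4]
force: [1.0, 1.0, -6.3]
opening: 0.0581
121 [ 0.46810608 -0.34179305  0.22550264] [ 0.5260225  -0.30569374  0.26315634]
[ 0.4919635  -0.34162932  0.2561692 ] [-0.04039106  0.07080891  0.02212472 -0.01111566 -0.03884792  0.07698224]
```

View pics/s7.png

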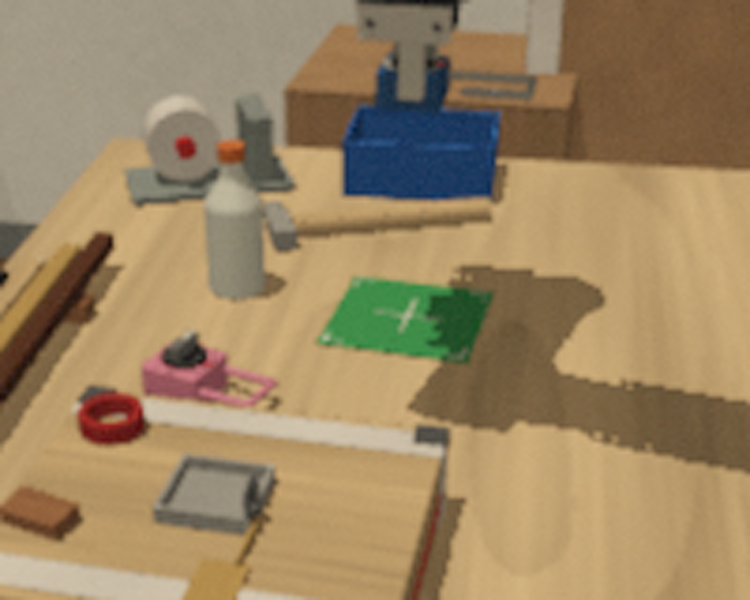

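The picture shows the lock (about (412,85)) held level with its shackle open over the mat, and the other items undisturbed. I'll hand it in.

```bash
python3 -c "
from plant import *
print(close_job())"
```

```text
the job is handed in; nothing more can be done
None
```

I turned the dial clockwise about 69°, past the first click, until the bar pointed at the red mark. I then pulled the shackle about 26 mm to its stop, lifted the lock straight off the staple by its sides, and carried it over the mat. The job was handed in at about 18.5 s.

**Last checks:**
- **Position:** The lock is held level with its dial up and its shackle open. Its centre is about (0.497, -0.342), and the mat's centre measures (0.494, -0.345).
- **Height:** The lock's underside is about 0.227 m above the table, so roughly 22 cm above the mat.
- **Grip:** The fingers hold at 58 mm, the arm is at rest, and the tool carries about 5–6 N, which fits the lock's weight.
- **Other items:** Those in the last picture looked undisturbed. It left out the screwdriver, tin and green tape roll, but the arm never went near them.

I had no direct reading of the dial angle. I judged the notch from the tool's yaw, the picture and the fact that the shackle opened. No check failed. The two cameras disagreed by about 3 mm sideways, which the grips absorbed.

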